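# Fittings from the feed row to the inspection tray, last one first

### The job

The four steel weld fittings stand in the feed row (the four black cups on the blue rail) in the order in which they were tacked; the inspector wants them in the wooden four-pocket tray in the reverse order. Move them over so that the fitting at the left end of the feed row stands in the right-end pocket of the tray and so on up to the other end (left and right as the robot sees them, looking out over the bench), each upright on the floor of its own pocket, then let go. Leave the spare pipe stub beside the rows where it stands.

Things in the scene. Friction and masses are not known exactly. Their poses are not given: they have to be found in the camera images.
- hexnut: the hexagonal coupling: an upright hexagonal prism, 34 mm across flats, 39 mm across corners, 46 mm tall, dark bore seen in the top. Plain steel, loose; origin at the centre of its underside, z up. About 0.26 kg. Two flats face along its x axis, so it is 34 mm thick along x.
- reducer: the pipe reducer: round, a wide foot 42 mm in diameter and 14 mm high, a cone up to 26 mm, then a straight round neck 29 mm in diameter up to the top at 62 mm. Plain steel, loose; origin at the centre of its underside, z up. About 0.25 kg. Grip it by the neck.
- flange: the square flange with a pipe spigot: square foot 40 x 40 x 12 mm with four small dark holes, round spigot 24 mm in diameter on it, top at 54 mm. Plain steel, loose; origin at the centre of its underside, z up. About 0.25 kg. Grip it by the spigot.
- lug: the lifting lug: square foot 40 x 40 x 10 mm with an upright plate on it, 12 mm thick along its x axis and 38 mm wide along its y axis, dark eye through the plate, top at 54 mm. Plain steel, loose; origin at the centre of its underside, z up. About 0.24 kg. Grip it by the plate, across x.
- cup1: fixed square black plastic cup of the feed row, 60 x 60 mm outside, 54 mm inside, origin under its centre, 12 mm above the bench, floor 3 mm above the origin, rim 11 mm above it. Four identical cups sit 66 mm apart in one straight row on a blue rail; which cup is at which place of the row varies. Each holds one fitting at the start; this one holds the hexagonal coupling. y runs along the row to the robot's left, x away from the robot
- cup2: fixed square black plastic cup of the feed row, 60 x 60 mm outside, 54 mm inside, origin under its centre, 12 mm above the bench, floor 3 mm above the origin, rim 11 mm above it. Four identical cups sit 66 mm apart in one straight row on a blue rail; which cup is at which place of the row varies. Each holds one fitting at the start; this one holds the pipe reducer. y runs along the row to the robot's left, x away from the robot
- cup3: fixed square black plastic cup of the feed row, 60 x 60 mm outside, 54 mm inside, origin under its centre, 12 mm above the bench, floor 3 mm above the origin, rim 11 mm above it. Four identical cups sit 66 mm apart in one straight row on a blue rail; which cup is at which place of the row varies. Each holds one fitting at the start; this one holds the square flange. y runs along the row to the robot's left, x away from the robot
- cup4: fixed square black plastic cup of the feed row, 60 x 60 mm outside, 54 mm inside, origin under its centre, 12 mm above the bench, floor 3 mm above the origin, rim 11 mm above it. Four identical cups sit 66 mm apart in one straight row on a blue rail; which cup is at which place of the row varies. Each holds one fitting at the start; this one holds the lifting lug. y runs along the row to the robot's left, x away from the robot
- tray: the empty inspection tray: fixed plywood tray, 70 x 262 x 20 mm, origin at the centre of its underside on the bench, x away from the robot, y along the tray to the robot's left. Four square pockets in a row, 58 x 58 mm inside, centred at y = -96, -32, 32 and 96 mm, x = 0; pocket floor at z = 12 mm, the 6 mm thick walls between and around rise to z = 20 mm. Tray and feed row lie one behind the other, about 18 cm apart; either may be the nearer.
- spare: the spare pipe stub, not part of the job: a plain round stub of steel pipe 38 mm in diameter and 50 mm tall with a wide dark bore, standing loose on the bench beside the rows; origin at the centre of its underside.
Things that resemble listed ones, but are neither listed nor needed, are in the scene too. What is shaped like the lug but purple, turquoise or yellow is not meant.

How it is judged:
At the end, for the whole second after the job is handed in: Each fitting is upright (7 degrees) and at rest on the floor of a tray pocket of its own (14 mm from its centre along and across, 4 mm in height); the order along the tray is the reverse of that of their cups: the leftmost cup's fitting is in the rightmost pocket, and so on (x of hexnut in the frame of tray between -0.014 and 0.014 m and z of hexnut in the frame of tray between 0.008 and 0.016 m and angle between each of hexnut, reducer, flange, lug's own z axis and vertical below 0.12 rad and linear speed of each of hexnut, reducer, flange, lug below 0.02 m/s and (y of hexnut in the frame of tray between -0.11 and -0.082 m or y of hexnut in the frame of tray between -0.046 and -0.018 m or y of hexnut in the frame of tray between 0.018 and 0.046 m or y of hexnut in the frame of tray between 0.082 and 0.11 m) and x of reducer in the frame of tray between -0.014 and 0.014 m and z of reducer in the frame of tray between 0.008 and 0.016 m and (y of reducer in the frame of tray between -0.11 and -0.082 m or y of reducer in the frame of tray between -0.046 and -0.018 m or y of reducer in the frame of tray between 0.018 and 0.046 m or y of reducer in the frame of tray between 0.082 and 0.11 m) and x of flange in the frame of tray between -0.014 and 0.014 m and z of flange in the frame of tray between 0.008 and 0.016 m and (y of flange in the frame of tray between -0.11 and -0.082 m or y of flange in the frame of tray between -0.046 and -0.018 m or y of flange in the frame of tray between 0.018 and 0.046 m or y of flange in the frame of tray between 0.082 and 0.11 m) and x of lug in the frame of tray between -0.014 and 0.014 m and z of lug in the frame of tray between 0.008 and 0.016 m and (y of lug in the frame of tray between -0.11 and -0.082 m or y of lug in the frame of tray between -0.046 and -0.018 m or y of lug in the frame of tray between 0.018 and 0.046 m or y of lug in the frame of tray between 0.082 and 0.11 m) and ((y of cup1 in the frame of cup2 above 0 m and ((y of reducer in the frame of tray above -0.064 m and y of hexnut in the frame of tray below -0.064 m) or (y of reducer in the frame of tray above 0 m and y of hexnut in the frame of tray below 0 m) or (y of reducer in the frame of tray above 0.064 m and y of hexnut in the frame of tray below 0.064 m))) or (y of cup1 in the frame of cup2 below 0 m and ((y of hexnut in the frame of tray above -0.064 m and y of reducer in the frame of tray below -0.064 m) or (y of hexnut in the frame of tray above 0 m and y of reducer in the frame of tray below 0 m) or (y of hexnut in the frame of tray above 0.064 m and y of reducer in the frame of tray below 0.064 m)))) and ((y of cup1 in the frame of cup3 above 0 m and ((y of flange in the frame of tray above -0.064 m and y of hexnut in the frame of tray below -0.064 m) or (y of flange in the frame of tray above 0 m and y of hexnut in the frame of tray below 0 m) or (y of flange in the frame of tray above 0.064 m and y of hexnut in the frame of tray below 0.064 m))) or (y of cup1 in the frame of cup3 below 0 m and ((y of hexnut in the frame of tray above -0.064 m and y of flange in the frame of tray below -0.064 m) or (y of hexnut in the frame of tray above 0 m and y of flange in the frame of tray below 0 m) or (y of hexnut in the frame of tray above 0.064 m and y of flange in the frame of tray below 0.064 m)))) and ((y of cup2 in the frame of cup3 above 0 m and ((y of flange in the frame of tray above -0.064 m and y of reducer in the frame of tray below -0.064 m) or (y of flange in the frame of tray above 0 m and y of reducer in the frame of tray below 0 m) or (y of flange in the frame of tray above 0.064 m and y of reducer in the frame of tray below 0.064 m))) or (y of cup2 in the frame of cup3 below 0 m and ((y of reducer in the frame of tray above -0.064 m and y of flange in the frame of tray below -0.064 m) or (y of reducer in the frame of tray above 0 m and y of flange in the frame of tray below 0 m) or (y of reducer in the frame of tray above 0.064 m and y of flange in the frame of tray below 0.064 m)))) and ((y of cup1 in the frame of cup4 above 0 m and ((y of lug in the frame of tray above -0.064 m and y of hexnut in the frame of tray below -0.064 m) or (y of lug in the frame of tray above 0 m and y of hexnut in the frame of tray below 0 m) or (y of lug in the frame of tray above 0.064 m and y of hexnut in the frame of tray below 0.064 m))) or (y of cup1 in the frame of cup4 below 0 m and ((y of hexnut in the frame of tray above -0.064 m and y of lug in the frame of tray below -0.064 m) or (y of hexnut in the frame of tray above 0 m and y of lug in the frame of tray below 0 m) or (y of hexnut in the frame of tray above 0.064 m and y of lug in the frame of tray below 0.064 m)))) and ((y of cup2 in the frame of cup4 above 0 m and ((y of lug in the frame of tray above -0.064 m and y of reducer in the frame of tray below -0.064 m) or (y of lug in the frame of tray above 0 m and y of reducer in the frame of tray below 0 m) or (y of lug in the frame of tray above 0.064 m and y of reducer in the frame of tray below 0.064 m))) or (y of cup2 in the frame of cup4 below 0 m and ((y of reducer in the frame of tray above -0.064 m and y of lug in the frame of tray below -0.064 m) or (y of reducer in the frame of tray above 0 m and y of lug in the frame of tray below 0 m) or (y of reducer in the frame of tray above 0.064 m and y of lug in the frame of tray below 0.064 m)))) and ((y of cup3 in the frame of cup4 above 0 m and ((y of lug in the frame of tray above -0.064 m and y of flange in the frame of tray below -0.064 m) or (y of lug in the frame of tray above 0 m and y of flange in the frame of tray below 0 m) or (y of lug in the frame of tray above 0.064 m and y of flange in the frame of tray below 0.064 m))) or (y of cup3 in the frame of cup4 below 0 m and ((y of flange in the frame of tray above -0.064 m and y of lug in the frame of tray below -0.064 m) or (y of flange in the frame of tray above 0 m and y of lug in the frame of tray below 0 m) or (y of flange in the frame of tray above 0.064 m and y of lug in the frame of tray below 0.064 m))))); the robot touches nothing.
It fails at once if the spare pipe stub is pushed or lifted more than 20 mm from where it stood (distance of spare from where it was at the start of the episode above 0.02 m).
It also fails if it takes over 112 s, if anything falls off the work surface, if the arm or the gripper's body presses on something with over 40 N, if the wrist force passes 120 N, or if a joint passes its speed limit or range.

### The arm

A 7-joint arm with a two-finger parallel gripper is mounted at the origin on the work surface. World frame = base frame: x ahead of the robot, y to its left, z up, the work surface at z = 0. Lengths are in m, angles in rad, forces in N, time in s.
With the tool pointing down it reaches from about 0.425 to 0.875 m from the base axis. Payload 8.4 kg.
Tool frame: the origin (TCP) lies on the centre line of the jaws, within the pads' length; the fingertips stand 19 mm ahead of it and the grasp point (between the pads) is the TCP; y points along the fingers, x is the direction in which the jaws open and shut, and the axes are right-handed (so a half turn about y gives the same grasp; the last joint's range is limited). The gripper opens to 87 mm and grips with 3 to 60 N. Pads are 19 mm wide; open, the fingers measure 117 mm over their backs; the gripper's body (75 mm by 190 mm) begins 51 mm behind the grasp point.
Start: joints at [-1.323, 0.333, 0.04, 1.465, -0.013, 1.343, -0.059], TCP at [0.221, 0.611, 0.204] pointing down, gripper open.
Joint ranges: [-2.58, 2.58], [-0.38, 2.09], [-1.3, 1.39], [0.25, 2.4], [-1.5, 4.64], [0.08, 2.09], [-2.65, 2.65]. Speed limits (rad/s): [2.22, 2.22, 2.79, 2.79, 3.14, 3.14, 3.14].

### API

Orientations are given as [roll, pitch, yaw] about the fixed x, y, z axes, in that order (R = Rz(yaw) Ry(pitch) Rx(roll)).
In Python, from cell import read_state, capture, camera_info, job_done gives the robot as it stands. The module is installed in compiled form; this text tells all that it offers.
- The arm moves only by the tool servo_tool, never from a script. Its arguments are lists of equal length, an entry for each row: "fingers": the finger opening in mm, from 0 to 87; "delta_pos": the shift along the tool's x, y, z in mm, a list of three; "angular": the turn, a rotation vector about the tool's x, y, z in rad, a list of three. A call has exactly 8 rows; each row is the pose to reach, as a shift and turn from the pose commanded when the call began, along the tool's axes at that moment; what a row does not reach only later rows make up. A row lasts 1/12 s, in which the tool goes at most 41.7 mm and 7.16 degrees, less where a joint would pass 70% of its speed; a pose out of reach is approached as far as the arm can. A call with a gripper value outside its range is refused whole. The fingers move at their own pace and stop on an object; "squeeze" is the grip in N (left out, the last holds). Time passes only in rows, so rows that repeat a pose let the fingers close, or fill a call up. It gives the time, the measured TCP pose, the force and the opening at its end, in the units of the state.
- read_state(): the state, without advancing time (a new reading comes with each control period).
- capture(name): name is "side" or "top" or "wrist"; returns the picture (400x640x3 uint8, red, green, blue); there is no depth.
- camera_info(name): a dict with "fx", "fy", "cx", "cy" (pixels), "R" (3x3) and "t" (3): a world point X has camera coordinates R X + t. Camera axes: x right, y down, z forward; pixel columns grow to the right and rows downward; lengths in m; the calibration is good to about 2 mm. A picture is of the moment at which its call begins: read the wrist's pose just before it. camera_info takes no time and is no camera call; for the wrist camera it gives the pose at the moment of the call.
- job_done(): hands the job in, once; it reports no verdict.
The state is a dict: "t": time; "joint_pos": joint angles; "dq": joint speeds; "joint_torque": joint torques, N m; "tcp_pos": TCP position; "orientation": TCP orientation; "wrist_force": force on the tool from outside, world axes, zero at the start; "wrist_torque": the same for the moment, N m; "grip_width": finger opening in m.
Only numpy, scipy, OpenCV 4.12 (cv2) and the standard library are available. Lean on these libraries where they do the work, as an engineer would, in place of code of your own. Each camera call takes 0.05 s, during which the arm holds its last target.

## Working session

There is one attempt and no reset: what is moved stays moved. The work goes in short steps, Python scripts to look and compute and a tool call to move; the robot and the scene stay as the last step left them, time stands still between calls to the robot, and variables do not carry over. Pictures are saved under pics/ and viewed, and the job is handed in when it is done.

Besides the shell and the picture viewer there is one more tool, called as a command line: name --argument value ..., lists and objects as JSON in quotes. servo_tool: Moves the arm, as the interface text tells. Its arguments: {"type":"object","properties":{"fingers":{"type":"array","items":{"type":"number"}},"delta_pos":{"type":"array","items":{"type":"array","items":{"type":"number"}}},"angular":{"type":"array","items":{"type":"array","items":{"type":"number"}}},"squeeze":{"type":"number"}},"required":["fingers","delta_pos","angular"]}

```bash
mkdir -p pics; python3 - <<'E'
from cell import *
import cv2
print(read_state())
for n in ["top","side"]:
    im=capture(n); cv2.imwrite(f"pics/{n}0.png",im[:,:,::-1]); c=camera_info(n); print(n,c)
E
```

```text
{'t': 0.0, 'joint_pos': array([-1.32320098,  0.3339065 ,  0.03991264,  1.46626811, -0.01338319,
        1.34328026, -0.05850923]), 'dq': array([ 1.60544383e-04,  7.97887972e-04,  6.88945295e-05, -1.54999248e-04,
       -1.51982461e-03, -1.35640493e-03,  8.35918179e-04]), 'joint_torque': array([-1.99188466e-04, -6.56387544e+01,  1.33504830e+00, -4.03801632e+01,
       -5.97558031e-02,  4.45676234e-02,  1.31444503e-04]), 'tcp_pos': array([0.22081757, 0.61082223, 0.20356423]), 'orientation': array([-1.57093383,  0.00159033,  1.22394155]), 'wrist_force': array([-0.09736448, -0.34506312,  0.58235109]), 'wrist_torque': array([-0.01485612, -0.08386552,  0.04206341]), 'grip_width': 0.08688840811191009}
top {'fx': 444.45200997358774, 'fy': 444.45200997358774, 'cx': 322.3248016442365, 'cy': 197.23786893035432, 'R': array([[-0.01733335, -0.99981292, -0.00858421],
       [-0.98842994,  0.01842864, -0.15055444],
       [ 0.15068447,  0.00587527, -0.98856445]]), 't': array([-0.00270183,  0.51179461,  0.8752524 ])}
side {'fx': 416.3256463894875, 'fy': 416.3256463894875, 'cx': 309.852502479931, 'cy': 203.58483084706964, 'R': array([[-0.94343198, -0.33148245,  0.00744815],
       [-0.22187568,  0.6144688 , -0.75709925],
       [ 0.24638846, -0.71592421, -0.65325741]]), 't': array([0.49371807, 0.15442829, 0.77658348])}
```

View pics/top0.png

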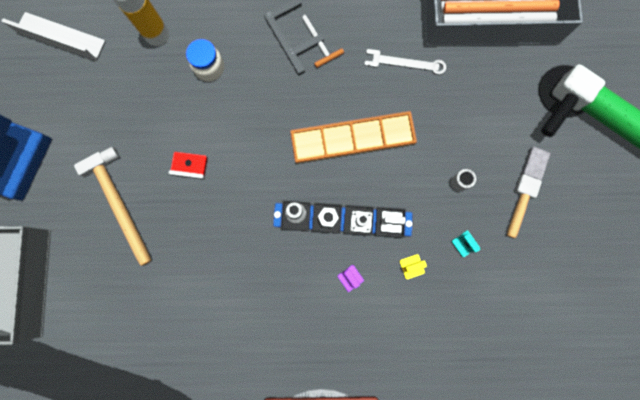

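View pics/side0.png

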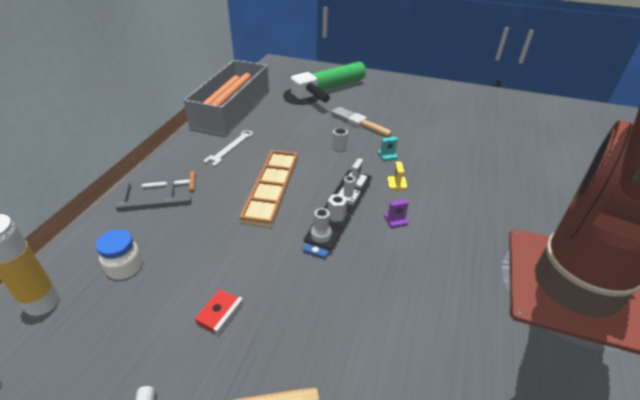

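```bash
cat > h.py <<'E'
import numpy as np, cv2
from cell import *
def proj(c,X):
    p=np.asarray(X)@c['R'].T+c['t']; return np.stack([c['fx']*p[...,0]/p[...,2]+c['cx'],c['fy']*p[...,1]/p[...,2]+c['cy']],-1)
def back(c,uv,z):
    d=c['R'].T@np.array([(uv[0]-c['cx'])/c['fx'],(uv[1]-c['cy'])/c['fy'],1]); o=-c['R'].T@c['t']
    return o+d*(z-o[2])/d[2]
E
python3 - <<'E'
import cv2
im=cv2.imread("pics/top0.png")[100:250,260:420]
cv2.imwrite("pics/topc.png",cv2.resize(im,(640,600),interpolation=cv2.INTER_CUBIC))
im=cv2.imread("pics/side0.png")[140:260,235:385]
cv2.imwrite("pics/sidec.png",cv2.resize(im,(750,600),interpolation=cv2.INTER_CUBIC))
E
```

```text
(no output)
```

View pics/topc.png

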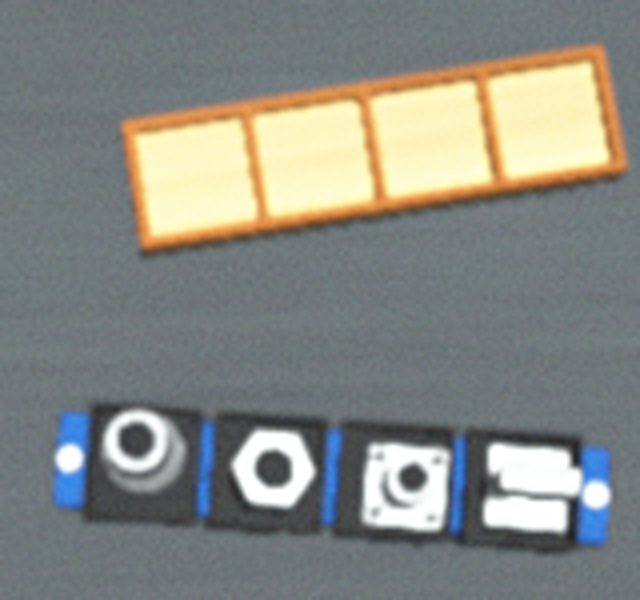

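View pics/sidec.png

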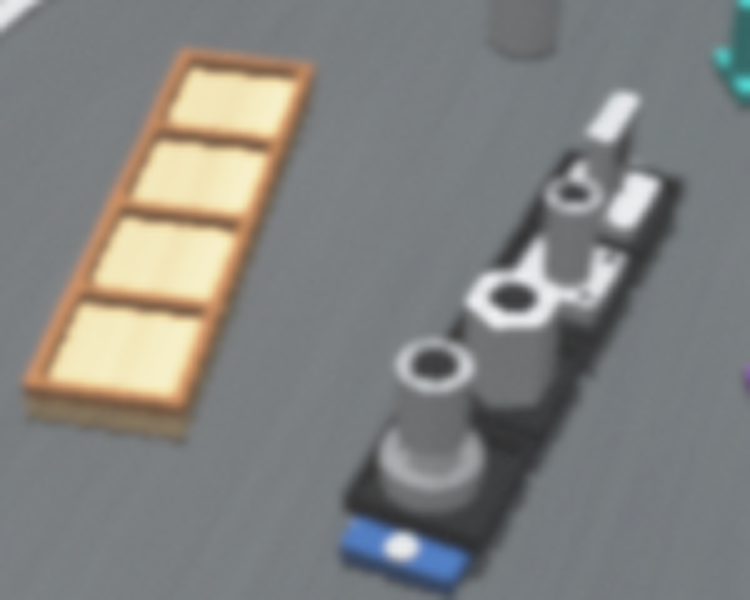

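```bash
python3 - <<'E'
from h import *
c=camera_info("top")
def P(x,y,z): return back(c,(260+(x+.5)/4-.5,100+(y+.5)/4-.5),z)
tr=np.array([P(*p,.02) for p in [(125,122),(604,47),(627,170),(143,247)]])
print(tr.round(4), tr.mean(0)); print([np.linalg.norm(tr[i]-tr[i-1]) for i in range(4)])
q=np.array([P(*p,.023) for p in [(93,404),(580,435),(577,550),(86,519)]]);print('cups',q.round(4),q.mean(0),[np.linalg.norm(q[i]-q[i-1]) for i in range(4)])
d=q[0]-q[1]+q[3]-q[2]; print('row dir',np.degrees(np.arctan2(-d[0],d[1])))
d=tr[0]-tr[1]+tr[3]-tr[2]; print('tray dir',np.degrees(np.arctan2(-d[0],d[1])))
for n,p,z in [('red',(138,442),.077),('hex',(273,468),.061),('fl',(411,478),.069),('lug',(540,481),.069)]: print(n,P(*p,z).round(4))
print('spare',P(0,0,0), back(c,(466,178),.05))
E
```

```text
[[ 0.6617  0.0533  0.02  ]
 [ 0.6984 -0.2056  0.02  ]
 [ 0.6298 -0.2147  0.02  ]
 [ 0.5927  0.0442  0.02  ]] [ 0.64566609 -0.08071916  0.02      ]
[np.float64(0.06959136003415185), np.float64(0.26152008413158195), np.float64(0.06922587047375356), np.float64(0.2614834367901657)]
cups [[ 0.5084  0.0708  0.023 ]
 [ 0.4874 -0.1826  0.023 ]
 [ 0.4278 -0.1784  0.023 ]
 [ 0.4483  0.0747  0.023 ]] [ 0.46799863 -0.05389302  0.023     ] [np.float64(0.06022400832951724), np.float64(0.25432326337138755), np.float64(0.05978596559523028), np.float64(0.2539121989820333)]
row dir -4.689067602423003
tray dir 8.115754088346845
red [0.4813 0.0436 0.077 ]
hex [ 0.469  -0.0224  0.061 ]
fl [ 0.4619 -0.0903  0.069 ]
lug [ 0.4593 -0.1537  0.069 ]
spare [0.73949211 0.12379946 0.        ] [ 0.54414946 -0.30550484  0.05      ]
```

```bash
cat >> h.py <<'E'
from scipy.spatial.transform import Rotation as Ro
def plan(x,y,z,yawdeg,frm=None):
    s=read_state()
    R=Ro.from_euler('xyz',s['orientation']); p=s['tcp_pos']
    if frm: R=Ro.from_euler('xyz',[-np.pi/2,0,np.radians(frm[3])]); p=np.array(frm[:3])
    T=Ro.from_euler('xyz',[-np.pi/2,0,np.radians(yawdeg)])
    print('mm',(R.inv().apply(np.array([x,y,z])-p)*1000).round(1),'rad',(R.inv()*T).as_rotvec().round(3))
E
python3 -c "
from h import *
plan(.46,-.02,.23,-4.7)"
```

```text
mm [-512.1  -25.6 -439.4] rad [ 1.000e-03  1.306e+00 -1.000e-03]
```

```bash
python3 -c "
from h import *
plan(.47,.33,.23,30)"
```

```text
mm [-179.5  -26.  -329.8] rad [ 0.001  0.7   -0.001]
```

servo_tool --fingers '[80, 80, 80, 80, 80, 80, 80, 80]' --delta_pos '[[-15, -3, -27], [-35, -6, -65], [-55, -9, -105], [-76, -12, -145], [-98, -15, -184], [-119, -18, -222], [-138, -22, -258], [-155, -26, -285]]' --angular '[[0, 0.06, 0], [0, 0.16, 0], [0, 0.26, 0], [0, 0.36, 0], [0, 0.46, 0], [0, 0.56, 0], [0, 0.64, 0], [0, 0.7, 0]]'

```text
t: 0.77
tcp_pos: [0.4354, 0.3689, 0.2299]
orientation: [-1.571, 0.001, 0.52]
wrist_force: [1.2, 0.5, 0.6]
grip_width: 0.0803
```

```bash
python3 -c "
from h import *
s=read_state();print(s['t'],s['tcp_pos'],s['orientation'])
plan(.42,-.03,.25,-4.7)"
```

```text
0.7667 [0.43535791 0.36894935 0.22986048] [-1.57091147e+00  6.30864910e-04  5.19552699e-01]
mm [-211.4  -20.  -338.7] rad [ 0.     0.602 -0.001]
```

servo_tool --fingers '[80, 80, 80, 80, 80, 80, 80, 80]' --delta_pos '[[-12, -2, -23], [-32, -5, -61], [-51, -8, -98], [-70, -10, -134], [-89, -13, -170], [-108, -16, -206], [-127, -18, -242], [-145, -20, -276]]' --angular '[[0, 0.05, 0], [0, 0.12, 0], [0, 0.2, 0], [0, 0.28, 0], [0, 0.36, 0], [0, 0.44, 0], [0, 0.52, 0], [0, 0.6, 0]]'

```text
t: 1.43
tcp_pos: [0.4465, 0.057, 0.2501]
orientation: [-1.57, 0.0, -0.08]
wrist_force: [1.1, 0.3, -0.6]
grip_width: 0.0797
```

```bash
python3 - <<'E'
from h import *
c=camera_info("wrist");im=capture("wrist");cv2.imwrite("pics/w1.png",im[:,:,::-1])
s=read_state();print(s['t'],s['tcp_pos'],s['orientation']);print(-c['R'].T@c['t'],c['fx'],c['R'])
plan(.44,-.03,.25,-4.7)
E
```

```text
1.4833 [0.44726784 0.04912321 0.25081074] [-1.57141285e+00 -8.06151407e-04 -9.47635354e-02]
[0.45351983 0.13609248 0.43068821] 315.83115106964783 [[ 9.96735409e-01 -8.07370590e-02  2.28149196e-04]
 [-7.74446307e-02 -9.55282482e-01  2.85372931e-01]
 [-2.28222242e-02 -2.84458973e-01 -9.58416527e-01]]
mm [  0.3   0.9 -79.5] rad [ 0.001 -0.013  0.001]
```

View pics/w1.png

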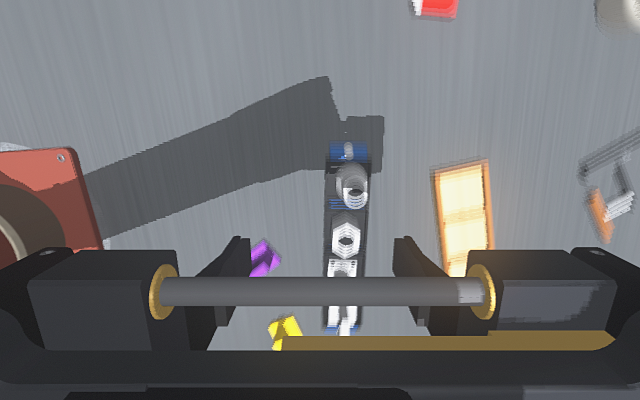

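servo_tool --fingers '[80, 80, 80, 80, 80, 80, 80, 80]' --delta_pos '[[0, 0, -30], [0, 0, -65], [0, 0, -100], [0, 0, -140], [0, 0, -170], [0, 0, -180], [0, 0, -180], [0, 0, -180]]' --angular '[[0, 0, 0], [0, 0, 0], [0, 0, 0], [0, 0, 0], [0, 0, 0], [0, 0, 0], [0, 0, 0], [0, 0, 0]]'

```text
t: 2.15
tcp_pos: [0.4333, -0.1196, 0.25]
orientation: [-1.57, 0.0, -0.076]
wrist_force: [-0.8, 1.3, -0.3]
grip_width: 0.08
```

```bash
python3 - <<'E'
from h import *
s=read_state();print(s['t'],s['tcp_pos'],s['orientation'])
c=camera_info("wrist");im=capture("wrist");cv2.imwrite("pics/w2.png",im[:,:,::-1])
np.save('w2.npy',np.array([c],dtype=object))
cr=im[50:270,230:470,::-1];cv2.imwrite("pics/w2c.png",cv2.resize(cr,None,fx=2.5,fy=2.5,interpolation=cv2.INTER_CUBIC))
for a in [(.481,.044,.077),(.469,-.022,.061),(.462,-.090,.069),(.459,-.154,.069)]: print((proj(c,a)-[230,50])*2.5)
E
```

```text
2.15 [ 0.43331314 -0.11955913  0.24999903] [-1.57037822e+00  2.42517725e-04 -7.63697441e-02]
[315.64846162 -83.10933158]
[291.4839051   97.30875179]
[285.58036319 255.21614045]
[286.8676073  389.35395581]
```

View pics/w2c.png

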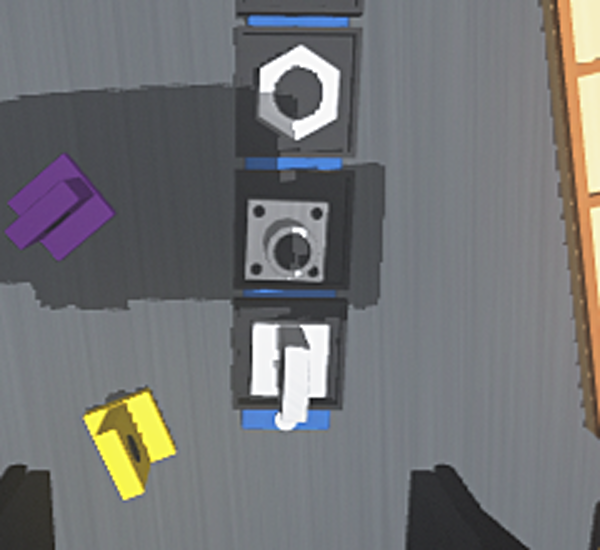

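```bash
python3 - <<'E'
from h import *
c=np.load('w2.npy',allow_pickle=True)[0]
def P(x,y,z): return back(c,((x+.5)/2.5-.5+230,(y+.5)/2.5-.5+50),z).round(4)
print(P(298,92,.061),P(293,250,.069),P(295,384,.069))
print('lug ends',P(297,347,.069),P(293,422,.069))
print('hex flats', [P(*p,.061) for p in [(258,66),(300,43),(341,67),(337,118),(296,139),(256,118)]])
print('flange foot',[P(*p,.027) for p in [(249,198),(328,201),(326,283),(245,280)]])
print('cups edges',[P(*p,.023) for p in [(236,28),(362,30),(354,157),(235,155)]])
E
```

```text
[ 0.4717 -0.0197  0.061 ] [ 0.4652 -0.0875  0.069 ] [ 0.4627 -0.1512  0.069 ]
lug ends [ 0.4646 -0.1331  0.069 ] [ 0.4607 -0.1704  0.069 ]
hex flats [array([ 0.4548, -0.0077,  0.061 ]), array([4.736e-01, 2.000e-04, 6.100e-02]), array([ 0.4909, -0.0109,  0.061 ]), array([ 0.4884, -0.0319,  0.061 ]), array([ 0.4697, -0.0394,  0.061 ]), array([ 0.4525, -0.0291,  0.061 ])]
flange foot [array([ 0.4476, -0.0656,  0.027 ]), array([ 0.4868, -0.0701,  0.027 ]), array([ 0.4841, -0.1111,  0.027 ]), array([ 0.4427, -0.1064,  0.027 ])]
cups edges [array([0.447 , 0.0133, 0.023 ]), array([0.5067, 0.0078, 0.023 ]), array([ 0.5011, -0.05  ,  0.023 ]), array([ 0.4422, -0.0445,  0.023 ])]
```

```bash
python3 -c "
from h import *
plan(.461,-.1525,.052,-6)
print(read_state()['tcp_pos'])"
```

```text
mm [ 30.1 197.9 -31.6] rad [-0.    0.03 -0.  ]
[ 0.43344267 -0.11876873  0.24995256]
```

servo_tool --fingers '[50, 50, 50, 50, 50, 50, 50, 50]' --delta_pos '[[8, 20, -8], [18, 50, -18], [30, 85, -31], [30, 115, -31], [30, 135, -31], [30, 138, -31], [30, 138, -31], [30, 138, -31]]' --angular '[[0, 0.01, 0], [0, 0.02, 0], [0, 0.03, 0], [0, 0.03, 0], [0, 0.03, 0], [0, 0.03, 0], [0, 0.03, 0], [0, 0.03, 0]]'

```text
t: 2.87
tcp_pos: [0.4617, -0.1525, 0.113]
orientation: [-1.571, -0.001, -0.104]
wrist_force: [-0.0, 0.6, -0.4]
grip_width: 0.0507
```

```bash
python3 - <<'E'
from h import *
plan(.461,-.1525,.052,-6)
c=camera_info("wrist");im=capture("wrist");cv2.imwrite("pics/w3.png",im[:,:,::-1])
E
```

```text
mm [-0.7 61.  -0. ] rad [0.    0.    0.001]
```

View pics/w3.png

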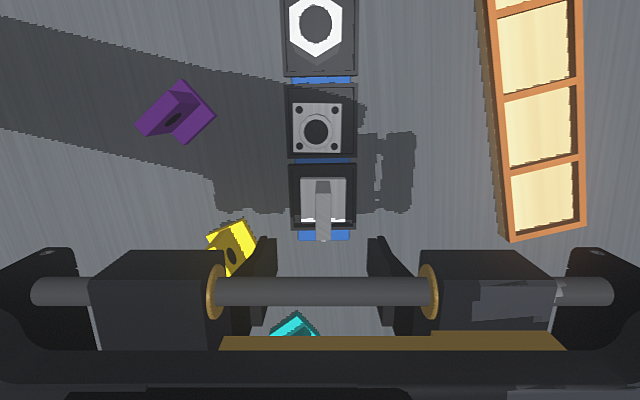

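servo_tool --fingers '[50, 50, 50, 50, 0, 0, 0, 0]' --delta_pos '[[-1, 20, 0], [-1, 45, 0], [-1, 61, 0], [-1, 61, 0], [-1, 61, 0], [-1, 61, 0], [-1, 61, 0], [-1, 61, 0]]' --angular '[[0, 0, 0], [0, 0, 0], [0, 0, 0], [0, 0, 0], [0, 0, 0], [0, 0, 0], [0, 0, 0], [0, 0, 0]]' --squeeze 35

```text
t: 3.58
tcp_pos: [0.4609, -0.1532, 0.0524]
orientation: [-1.57, -0.002, -0.106]
wrist_force: [-0.3, 0.0, -0.5]
grip_width: 0.031
```

```bash
python3 - <<'E'
from h import *
s=read_state();print(s['tcp_pos'],s['grip_width'])
plan(.6321,.0143,.15,8.1)
plan(.6321,.0143,.15,8.1,(.461,-.1525,.14,-6))
c=camera_info("wrist");im=capture("wrist");cv2.imwrite("pics/w4.png",im[:,:,::-1])
E
```

```text
[ 0.46090874 -0.15318182  0.05239347] 0.030985056961798697
mm [152.8 -97.2 184.7] rad [-0.    -0.247  0.002]
mm [152.7 -10.  183.8] rad [-0.    -0.246  0.   ]
```

View pics/w4.png

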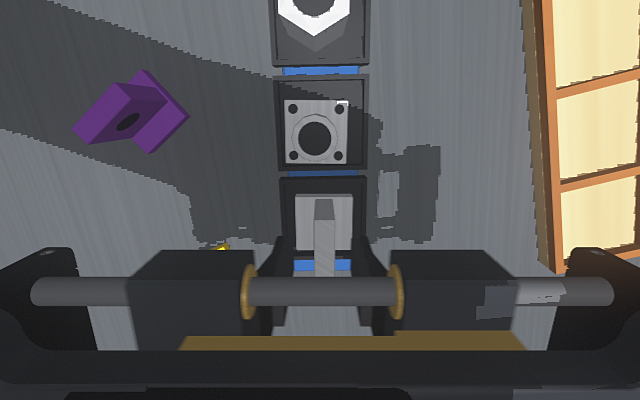

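Fingers are still closing (31 mm). I let them finish.

servo_tool --fingers '[0, 0, 0, 0, 0, 0, 0, 0]' --delta_pos '[[0, 0, 0], [0, 0, 0], [0, 0, 0], [0, 0, 0], [0, 0, 0], [0, 0, 0], [0, 0, 0], [0, -5, 0]]' --angular '[[0, 0, 0], [0, 0, 0], [0, 0, 0], [0, 0, 0], [0, 0, 0], [0, 0, 0], [0, 0, 0], [0, 0, 0]]'

```text
t: 4.3
tcp_pos: [0.4603, -0.1533, 0.0563]
orientation: [-1.571, -0.0, -0.106]
wrist_force: [-0.7, 0.1, -0.5]
grip_width: 0.0005
```

```bash
python3 - <<'E'
from h import *
for n in ["wrist","side","top"]:
    im=capture(n);cv2.imwrite(f"pics/{n}5.png",im[:,:,::-1])
im=cv2.imread("pics/side5.png")[100:280,235:475]
cv2.imwrite("pics/side5c.png",cv2.resize(im,None,fx=3,fy=3,interpolation=cv2.INTER_CUBIC))
E
```

```text
(no output)
```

View pics/wrist5.png

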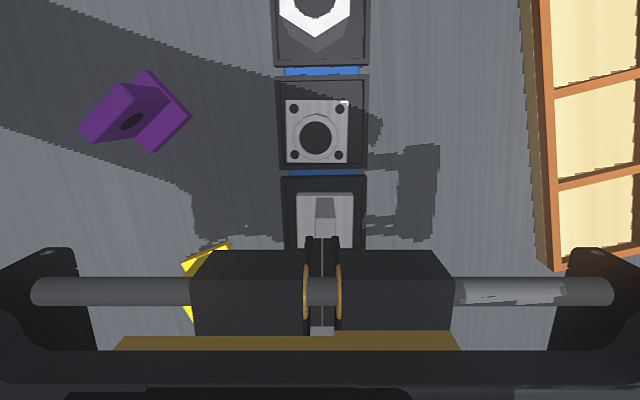

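View pics/side5c.png

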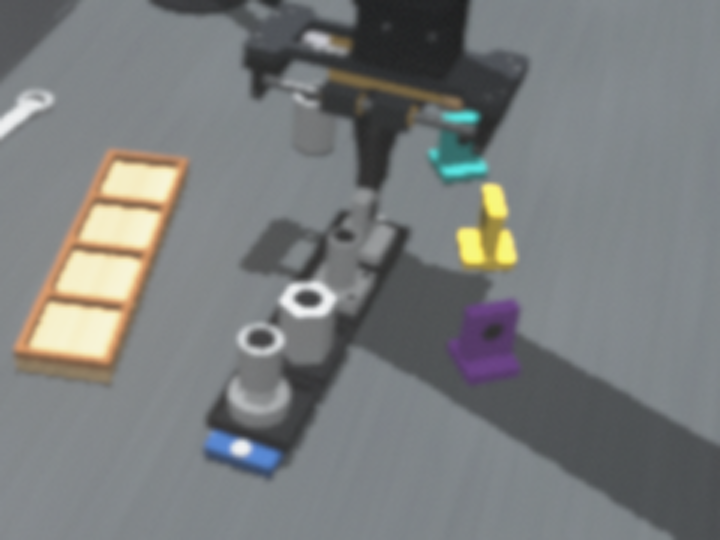

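View pics/top5.png

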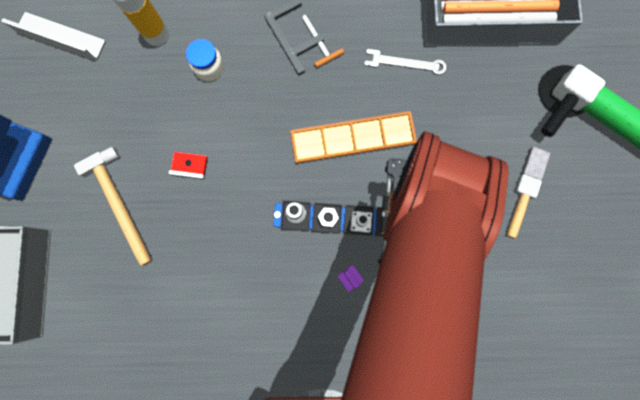

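```bash
python3 - <<'E'
from h import *
s=read_state();p=s['tcp_pos'];print(p,s['t'],s['grip_width'],s['wrist_force'])
for n in ["wrist","side"]:
    c=camera_info(n)
    print(n,'tcp',proj(c,p),'tip',proj(c,p+[0,0,-.019]),'tip +y edge',proj(c,p+[0,.0095,-.019]),'lug top ends',proj(c,(.4646,-.1331,.069)),proj(c,(.4607,-.1704,.069)),'foot',proj(c,(.46,-.1525,.025)))
im=cv2.imread("pics/side5.png")[130:210,315:415]
cv2.imwrite("pics/side5d.png",cv2.resize(im,None,fx=7,fy=7,interpolation=cv2.INTER_CUBIC))
im=cv2.imread("pics/wrist5.png")[170:350,260:400]
cv2.imwrite("pics/wrist5d.png",cv2.resize(im,None,fx=3.3,fy=3.3,interpolation=cv2.INTER_CUBIC))
E
```

```text
[ 0.45970529 -0.15320733  0.05626796] 4.45 0.0004475181314060273 [-0.33146269 -0.03911475 -0.49384047]
wrist tcp [320.7039322  242.11696657] tip [320.7864753  230.72915152] tip +y edge [319.26501192 217.55586813] lug top ends [325.45659449 217.66799256] [325.38888417 277.05774134] foot [321.13702859 223.38672141]
side tcp [357.9473229  167.12705972] tip [357.27477224 173.73224897] tip +y edge [356.25399083 176.03220201] lug top ends [354.09764345 167.01495941] [359.82702679 158.49348474] foot [356.65317122 178.0535878 ]
```

View pics/side5d.png

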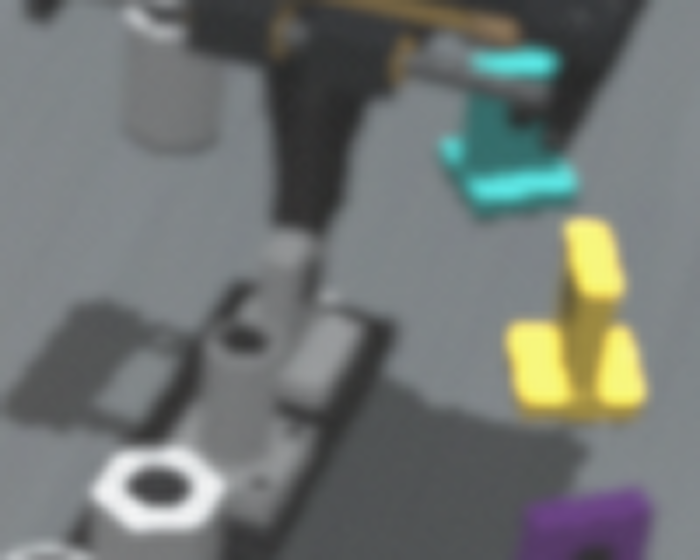

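View pics/wrist5d.png

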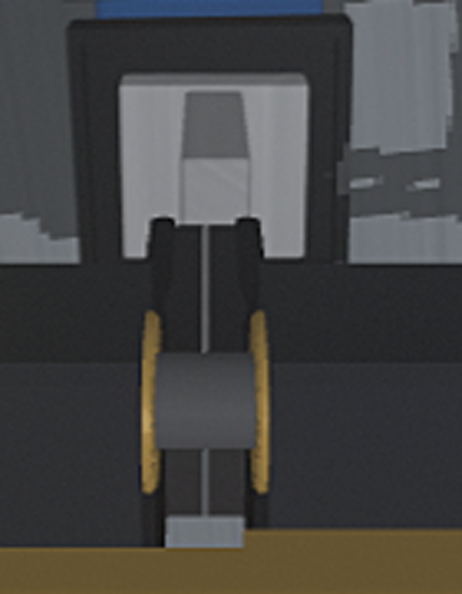

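```bash
python3 - <<'E'
from h import *
w=camera_info("wrist");sd=camera_info("side")
def PM(c): return np.diag([1,1,1.]) @ np.array([[c['fx'],0,c['cx']],[0,c['fy'],c['cy']],[0,0,1]])@np.c_[c['R'],c['t']]
X=cv2.triangulatePoints(PM(w),PM(sd),np.array([[322.],[238.]]),np.array([[358.],[162.]]));print((X[:3]/X[3]).ravel())
p=read_state()['tcp_pos']
for z in (.037,.045,.055,.065,.075):
  print(z,[proj(c,[p[0],p[1]+.0095,z]).round(1) for c in (w,sd)])
E
```

```text
[ 0.4598057  -0.14223097  0.07775629]
0.037 [array([319.3, 217.4]), array([356.2, 176.1])]
0.045 [array([319.2, 221.5]), array([356.5, 173.4])]
0.055 [array([319.1, 227.1]), array([356.9, 169.9])]
0.065 [array([318.9, 233.3]), array([357.2, 166.3])]
0.075 [array([318.8, 240.1]), array([357.6, 162.7])]
```

The jaws closed in the air just above the plate: both cameras put the fingertips at z ≈ 0.075 when the reported TCP is 0.056, so the tips are about 18 mm above the reported TCP, not 19 mm below. I'll work with that offset and check it. Reopening, then descending with the jaws open.

servo_tool --fingers '[50, 50, 50, 50, 50, 50, 50, 50]' --delta_pos '[[0, 0, 0], [0, 0, 0], [0, 0, 0], [0, 0, 0], [0, 0, 0], [0, 0, 0], [0, 0, 0], [0, 0, 0]]' --angular '[[0, 0, 0], [0, 0, 0], [0, 0, 0], [0, 0, 0], [0, 0, 0], [0, 0, 0], [0, 0, 0], [0, 0, 0]]'

```text
t: 5.12
tcp_pos: [0.4598, -0.1532, 0.0561]
orientation: [-1.571, 0.0, -0.106]
wrist_force: [0.4, -0.3, 0.1]
grip_width: 0.0454
```

servo_tool --fingers '[50, 50, 50, 50, 50, 50, 50, 50]' --delta_pos '[[0, 4, 0], [0, 8, 0], [0, 12, 0], [0, 16, 0], [0, 20, 0], [0, 24, 0], [0, 26, 0], [0, 26, 0]]' --angular '[[0, 0, 0], [0, 0, 0], [0, 0, 0], [0, 0, 0], [0, 0, 0], [0, 0, 0], [0, 0, 0], [0, 0, 0]]'

```text
t: 5.78
tcp_pos: [0.4595, -0.1532, 0.0296]
orientation: [-1.571, 0.001, -0.106]
wrist_force: [-0.1, -0.1, -0.2]
grip_width: 0.05
```

```bash
python3 - <<'E'
from h import *
for n in ["wrist","side"]:
    im=capture(n);cv2.imwrite(f"pics/{n}6.png",im[:,:,::-1])
im=cv2.imread("pics/side6.png")[130:210,315:415]
cv2.imwrite("pics/side6d.png",cv2.resize(im,None,fx=7,fy=7,interpolation=cv2.INTER_CUBIC))
im=cv2.imread("pics/wrist6.png")[150:350,220:440]
cv2.imwrite("pics/wrist6d.png",cv2.resize(im,None,fx=3,fy=3,interpolation=cv2.INTER_CUBIC))
E
```

```text
(no output)
```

View pics/side6d.png

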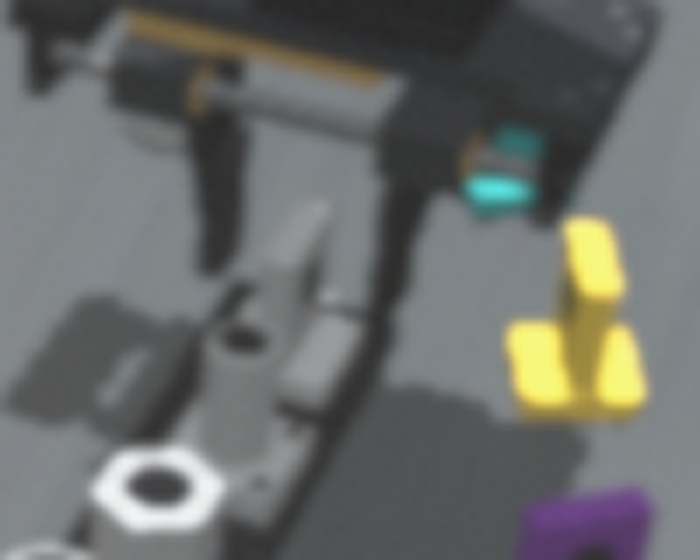

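View pics/wrist6d.png

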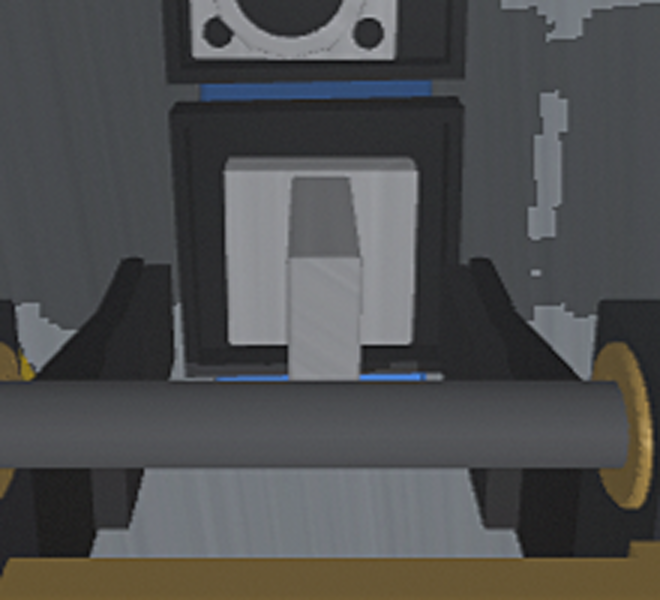

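servo_tool --fingers '[50, 50, 50, 50, 0, 0, 0, 0]' --delta_pos '[[0, 6, 0], [0, 12, 0], [0, 14, 0], [0, 14, 0], [0, 14, 0], [0, 14, 0], [0, 14, 0], [0, 14, 0]]' --angular '[[0, 0, 0], [0, 0, 0], [0, 0, 0], [0, 0, 0], [0, 0, 0], [0, 0, 0], [0, 0, 0], [0, 0, 0]]'

```text
t: 6.55
tcp_pos: [0.4601, -0.1532, 0.0163]
orientation: [-1.571, -0.0, -0.106]
wrist_force: [-0.0, -0.8, -0.7]
grip_width: 0.0312
```

servo_tool --fingers '[0, 0, 0, 0, 0, 0, 0, 0]' --delta_pos '[[0, 0, 0], [0, 0, 0], [0, 0, 0], [0, 0, 0], [0, 0, 0], [0, -2, 0], [0, -5, 0], [0, -10, 0]]' --angular '[[0, 0, 0], [0, 0, 0], [0, 0, 0], [0, 0, 0], [0, 0, 0], [0, 0, 0], [0, 0, 0], [0, 0, 0]]'

```text
t: 7.22
tcp_pos: [0.4592, -0.1532, 0.026]
orientation: [-1.571, 0.001, -0.106]
wrist_force: [0.2, -0.8, -2.5]
grip_width: 0.012
```

```bash
python3 - <<'E'
from h import *
s=read_state();print(s['tcp_pos'],s['grip_width'],s['wrist_force'])
plan(.6321,.0143,.12,8.1)
for n in ["wrist"]:
    im=capture(n);cv2.imwrite(f"pics/{n}7.png",im[:,:,::-1])
E
```

```text
[ 0.45922306 -0.15316209  0.02600923] 0.0120318057922975 [ 0.1921106  -0.83184502 -2.53058853]
mm [154.  -94.2 184.8] rad [ 0.    -0.248 -0.001]
```

View pics/wrist7.png

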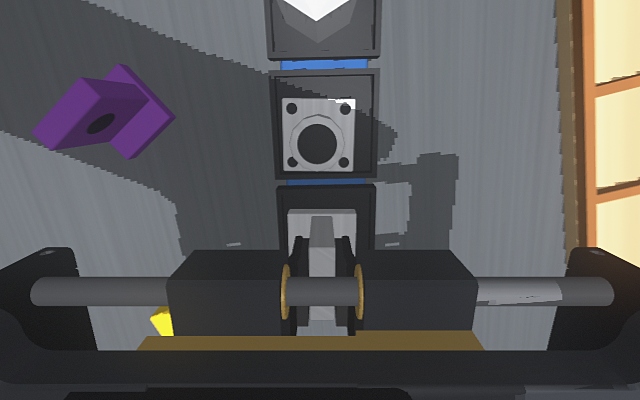

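servo_tool --fingers '[0, 0, 0, 0, 0, 0, 0, 0]' --delta_pos '[[0, -20, 0], [5, -50, 5], [20, -75, 20], [45, -85, 50], [70, -85, 80], [95, -85, 110], [120, -85, 140], [138, -85, 165]]' --angular '[[0, 0, 0], [0, -0.01, 0], [0, -0.04, 0], [0, -0.08, 0], [0, -0.13, 0], [0, -0.18, 0], [0, -0.22, 0], [0, -0.24, 0]]'

```text
t: 7.93
tcp_pos: [0.6164, -0.0007, 0.111]
orientation: [-1.57, -0.0, 0.138]
wrist_force: [-0.7, 0.0, -2.5]
grip_width: 0.0115
```

```bash
python3 - <<'E'
from h import *
plan(.6321,.0143,.03,8.1)
plan(.6321,.0143,.03,8.1,(.459+.154*.9944+.185*.1058-.0177, -.153-.154*.1058+.185*.9944-.0183,.111,7.7))
E
```

```text
mm [17.6 81.1 12.7] rad [-0.    -0.003  0.   ]
mm [20.3 81.  15.3] rad [ 0.    -0.007  0.   ]
```

servo_tool --fingers '[0, 0, 0, 0, 0, 0, 0, 0]' --delta_pos '[[10, 5, 6], [17, 20, 12], [17, 45, 12], [17, 65, 12], [17, 75, 12], [17, 75, 12], [17, 75, 12], [17, 75, 12]]' --angular '[[0, 0, 0], [0, -0.003, 0], [0, -0.003, 0], [0, -0.003, 0], [0, -0.003, 0], [0, -0.003, 0], [0, -0.003, 0], [0, -0.003, 0]]'

```text
t: 8.6
tcp_pos: [0.6306, 0.01, 0.0376]
orientation: [-1.571, -0.002, 0.136]
wrist_force: [-0.9, -0.3, -2.3]
grip_width: 0.0118
```

```bash
python3 - <<'E'
from h import *
plan(.6321,.0143,.0135,8.1)
for n in ["wrist","side"]:
    im=capture(n);cv2.imwrite(f"pics/{n}8.png",im[:,:,::-1])
im=cv2.imread("pics/side8.png")[110:230,220:370]
cv2.imwrite("pics/side8d.png",cv2.resize(im,None,fx=5,fy=5,interpolation=cv2.INTER_CUBIC))
E
```

```text
mm [ 2.  24.1  4. ] rad [ 0.    -0.005  0.002]
```

View pics/side8d.png

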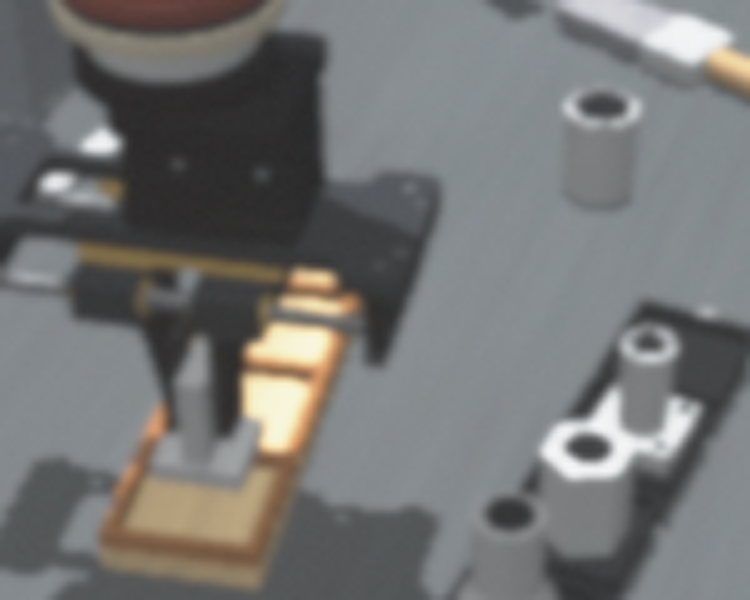

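View pics/wrist8.png

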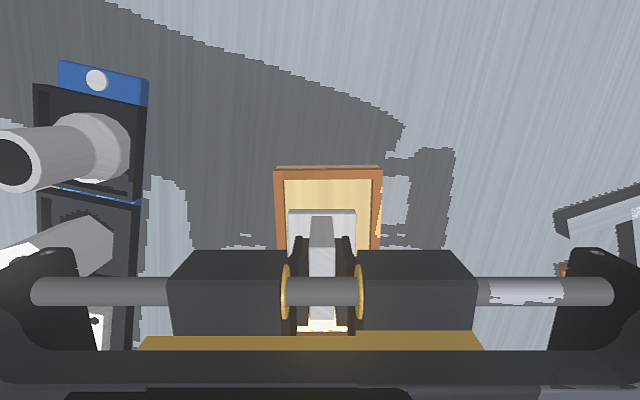

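servo_tool --fingers '[0, 0, 0, 0, 0, 0, 0, 40]' --delta_pos '[[2, 2, 4], [2, 8, 4], [2, 14, 4], [2, 19, 4], [2, 23, 4], [2, 23, 4], [2, 23, 4], [2, 23, 4]]' --angular '[[0, -0.005, 0], [0, -0.005, 0], [0, -0.005, 0], [0, -0.005, 0], [0, -0.005, 0], [0, -0.005, 0], [0, -0.005, 0], [0, -0.005, 0]]'

```text
t: 9.37
tcp_pos: [0.6313, 0.0145, 0.013]
orientation: [-1.571, 0.0, 0.142]
wrist_force: [0.2, -0.1, -0.2]
grip_width: 0.0142
```

servo_tool --fingers '[45, 45, 45, 45, 45, 45, 45, 45]' --delta_pos '[[0, 0, 0], [0, 0, 0], [0, 0, 0], [0, 0, 0], [0, -10, 0], [0, -30, 0], [0, -60, 0], [0, -85, 0]]' --angular '[[0, 0, 0], [0, 0, 0], [0, 0, 0], [0, 0, 0], [0, 0, 0], [0, 0, 0], [0, 0, 0], [0, 0, 0]]'

```text
t: 10.03
tcp_pos: [0.6313, 0.0143, 0.1001]
orientation: [-1.571, -0.0, 0.141]
wrist_force: [1.1, 0.7, 0.0]
grip_width: 0.0447
```

```bash
python3 - <<'E'
from h import *
im=capture("wrist");cv2.imwrite("pics/w9.png",im[:,:,::-1])
plan(.4635,-.089,.10,-5)
E
```

```text
mm [-183.5    4.2  -78. ] rad [-0.001  0.228  0.007]
```

View pics/w9.png

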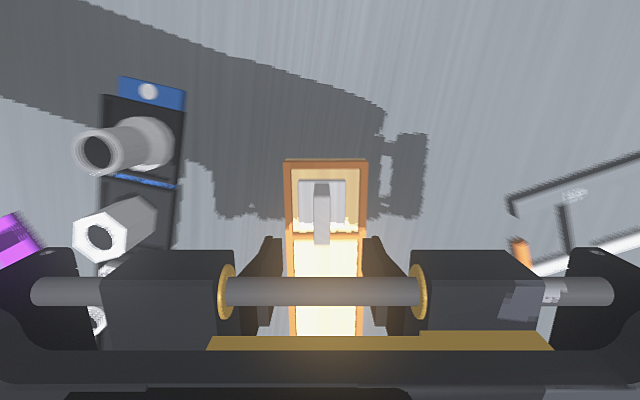

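servo_tool --fingers '[50, 50, 50, 50, 50, 50, 50, 50]' --delta_pos '[[-20, 0, -8], [-50, 2, -21], [-85, 4, -36], [-120, 4, -51], [-150, 4, -64], [-172, 4, -73], [-183, 4, -78], [-183, 4, -78]]' --angular '[[0, 0.02, 0], [0, 0.06, 0], [0, 0.1, 0], [0, 0.15, 0], [0, 0.19, 0], [0, 0.22, 0], [0, 0.228, 0], [0, 0.228, 0]]'

```text
t: 10.75
tcp_pos: [0.4591, -0.0899, 0.0945]
orientation: [-1.568, 0.0, -0.09]
wrist_force: [-0.1, -0.4, 0.1]
grip_width: 0.0501
```

```bash
python3 - <<'E'
from h import *
plan(.4635,-.089,.017,-5)
E
```

```text
mm [ 4.3 77.5  1.1] rad [-0.003 -0.002 -0.   ]
```

servo_tool --fingers '[50, 50, 50, 50, 50, 50, 50, 50]' --delta_pos '[[3, 5, 1], [4, 15, 1], [4, 25, 1], [4, 38, 1], [4, 50, 1], [4, 62, 1], [4, 72, 1], [4, 77, 1]]' --angular '[[-0.003, 0, 0], [-0.003, 0, 0], [-0.003, 0, 0], [-0.003, 0, 0], [-0.003, 0, 0], [-0.003, 0, 0], [-0.003, 0, 0], [-0.003, 0, 0]]'

```text
t: 11.42
tcp_pos: [0.4644, -0.0879, 0.0149]
orientation: [-1.576, 0.003, -0.086]
wrist_force: [0.1, -0.2, -0.1]
grip_width: 0.05
```

servo_tool --fingers '[10, 10, 10, 10, 10, 10, 10, 10]' --delta_pos '[[0, 0, 0], [0, 0, 0], [0, 0, 0], [0, 0, 0], [0, 0, 0], [0, 0, 0], [0, 0, 0], [0, -5, 0]]' --angular '[[0, 0, 0], [0, 0, 0], [0, 0, 0], [0, 0, 0], [0, 0, 0], [0, 0, 0], [0, 0, 0], [0, 0, 0]]'

```text
t: 12.08
tcp_pos: [0.4646, -0.0877, 0.0218]
orientation: [-1.574, 0.001, -0.086]
wrist_force: [-0.5, 0.3, -3.4]
grip_width: 0.0232
```

```bash
python3 - <<'E'
from h import *
im=capture("wrist");cv2.imwrite("pics/w10.png",im[:,:,::-1])
plan(.6412,-.049,.115,8.1)
E
```

```text
mm [172.  -92.4  53.7] rad [ 0.003 -0.228 -0.   ]
```

View pics/w10.png

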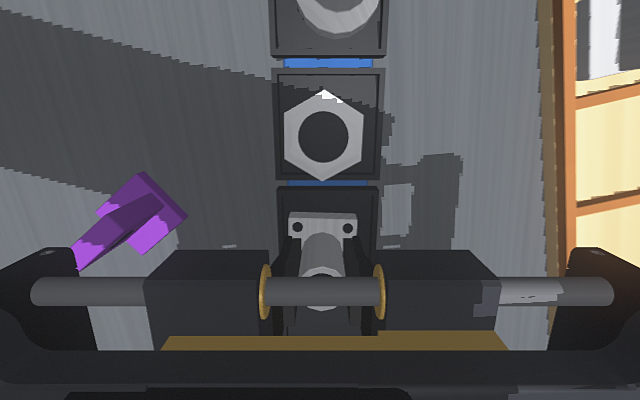

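servo_tool --fingers '[10, 10, 10, 10, 10, 10, 10, 10]' --delta_pos '[[0, -25, 0], [5, -55, 2], [30, -75, 8], [65, -80, 20], [105, -80, 33], [140, -80, 44], [165, -80, 52], [172, -80, 54]]' --angular '[[0, 0, 0], [0, -0.01, 0], [0, -0.04, 0], [0, -0.08, 0], [0, -0.13, 0], [0, -0.18, 0], [0, -0.22, 0], [0, -0.228, 0]]'

```text
t: 12.8
tcp_pos: [0.6446, -0.0461, 0.101]
orientation: [-1.575, 0.0, 0.148]
wrist_force: [-0.8, 1.8, -2.2]
grip_width: 0.0231
```

servo_tool --fingers '[10, 10, 10, 10, 10, 10, 10, 10]' --delta_pos '[[0, 5, 0], [0, 20, 0], [0, 40, 0], [0, 55, 0], [0, 60, 0], [0, 60, 0], [0, 60, 0], [0, 60, 0]]' --angular '[[0, 0, 0], [0, 0, 0], [0, 0, 0], [0, 0, 0], [0, 0, 0], [0, 0, 0], [0, 0, 0], [0, 0, 0]]'

```text
t: 13.47
tcp_pos: [0.6417, -0.0489, 0.0431]
orientation: [-1.574, -0.001, 0.142]
wrist_force: [0.3, -1.1, -2.9]
grip_width: 0.023
```

```bash
python3 - <<'E'
from h import *
plan(.6412,-.049,.0145,8.1)
im=capture("wrist");cv2.imwrite("pics/w11.png",im[:,:,::-1])
E
```

```text
mm [-0.6 28.6  0.1] rad [0.003 0.    0.001]
```

View pics/w11.png

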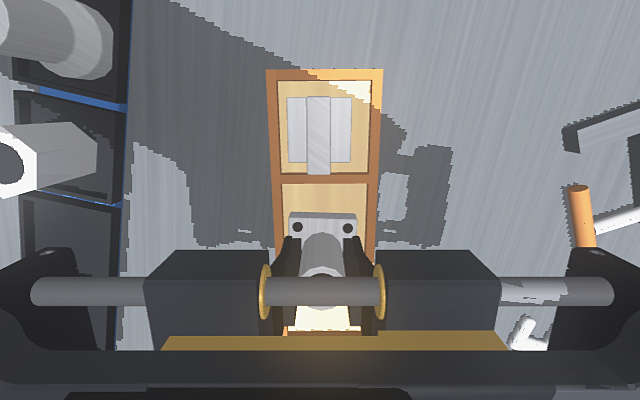

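servo_tool --fingers '[10, 10, 10, 10, 10, 10, 10, 50]' --delta_pos '[[0, 4, 0], [0, 10, 0], [0, 16, 0], [0, 22, 0], [0, 27, 0], [0, 28, 0], [0, 28, 0], [0, 28, 0]]' --angular '[[0.003, 0, 0], [0.003, 0, 0], [0.003, 0, 0], [0.003, 0, 0], [0.003, 0, 0], [0.003, 0, 0], [0.003, 0, 0], [0.003, 0, 0]]'

```text
t: 14.18
tcp_pos: [0.6412, -0.0489, 0.014]
orientation: [-1.571, 0.001, 0.142]
wrist_force: [0.4, -0.0, 0.3]
grip_width: 0.0251
```

servo_tool --fingers '[55, 55, 55, 55, 55, 55, 55, 55]' --delta_pos '[[0, 0, 0], [0, 0, 0], [0, 0, 0], [0, 0, 0], [0, -10, 0], [0, -30, 0], [0, -60, 0], [0, -85, 0]]' --angular '[[0, 0, 0], [0, 0, 0], [0, 0, 0], [0, 0, 0], [0, 0, 0], [0, 0, 0], [0, 0, 0], [0, 0, 0]]'

```text
t: 14.85
tcp_pos: [0.6412, -0.0491, 0.1009]
orientation: [-1.571, 0.001, 0.142]
wrist_force: [0.5, -0.6, -0.0]
grip_width: 0.0547
```

```bash
python3 - <<'E'
from h import *
im=capture("wrist");cv2.imwrite("pics/w12.png",im[:,:,::-1])
plan(.4705,-.021,.10,-6)
E
```

```text
mm [-167.8    5.2   52.9] rad [0.    0.246 0.006]
```

View pics/w12.png

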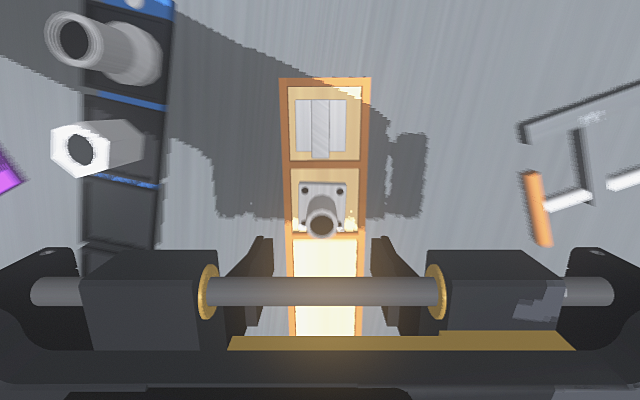

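servo_tool --fingers '[60, 60, 60, 60, 60, 60, 60, 60]' --delta_pos '[[-20, 0, 6], [-50, 2, 16], [-85, 4, 27], [-120, 4, 38], [-148, 4, 47], [-165, 4, 52], [-168, 4, 53], [-168, 4, 53]]' --angular '[[0, 0.02, 0], [0, 0.06, 0], [0, 0.1, 0], [0, 0.15, 0], [0, 0.19, 0], [0, 0.23, 0], [0, 0.246, 0], [0, 0.246, 0]]'

```text
t: 15.57
tcp_pos: [0.4666, -0.0193, 0.0956]
orientation: [-1.568, 0.0, -0.104]
wrist_force: [-0.3, 0.9, -0.4]
grip_width: 0.0601
```

```bash
python3 - <<'E'
from h import *
plan(.4705,-.021,.013,-6)
im=capture("wrist");cv2.imwrite("pics/w13.png",im[:,:,::-1])
E
```

```text
mm [ 4.1 82.6 -1.5] rad [-0.003  0.001 -0.   ]
```

View pics/w13.png

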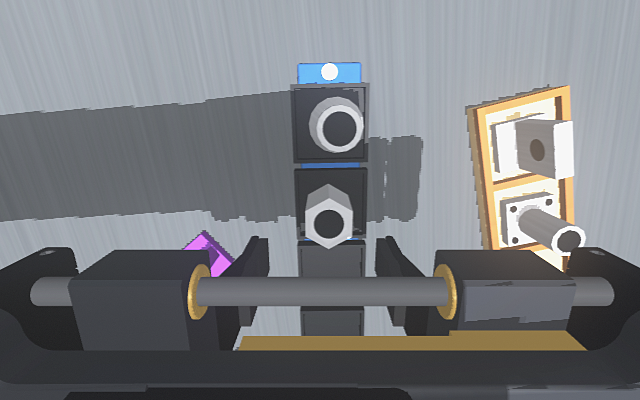

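servo_tool --fingers '[60, 60, 60, 60, 60, 60, 60, 60]' --delta_pos '[[3, 5, -1], [3, 15, -1], [3, 30, -1], [3, 45, -1], [3, 60, -1], [3, 72, -1], [3, 79, -1], [3, 81, -1]]' --angular '[[-0.003, 0, 0], [-0.003, 0, 0], [-0.003, 0, 0], [-0.003, 0, 0], [-0.003, 0, 0], [-0.003, 0, 0], [-0.003, 0, 0], [-0.003, 0, 0]]'

```text
t: 16.28
tcp_pos: [0.4695, -0.0224, 0.0123]
orientation: [-1.577, 0.003, -0.105]
wrist_force: [0.1, -0.2, -0.3]
grip_width: 0.0601
```

servo_tool --fingers '[20, 20, 20, 20, 20, 20, 20, 20]' --delta_pos '[[0, 0, 0], [0, 0, 0], [0, 0, 0], [0, 0, 0], [0, 0, 0], [0, 0, 0], [0, 0, 0], [0, -5, 0]]' --angular '[[0, 0, 0], [0, 0, 0], [0, 0, 0], [0, 0, 0], [0, 0, 0], [0, 0, 0], [0, 0, 0], [0, 0, 0]]'

```text
t: 16.95
tcp_pos: [0.4697, -0.0213, 0.0187]
orientation: [-1.574, 0.002, -0.104]
wrist_force: [-0.7, 0.5, -3.4]
grip_width: 0.034
```

```bash
python3 - <<'E'
from h import *
im=capture("wrist");cv2.imwrite("pics/w14.png",im[:,:,::-1])
print(read_state()['tcp_pos'])
plan(.6502,-.1124,.115,8.1)
E
```

```text
[ 0.47013015 -0.02153035  0.01970915]
mm [188.5 -95.2 -71.9] rad [ 0.003 -0.246 -0.001]
```

View pics/w14.png

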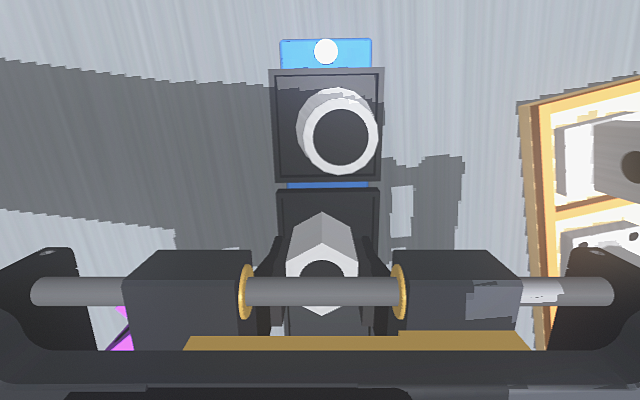

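servo_tool --fingers '[20, 20, 20, 20, 20, 20, 20, 20]' --delta_pos '[[0, -25, 0], [5, -55, -2], [30, -75, -11], [65, -80, -25], [105, -80, -40], [142, -80, -54], [172, -80, -66], [187, -80, -72]]' --angular '[[0, 0, 0], [0, -0.01, 0], [0, -0.04, 0], [0, -0.08, 0], [0, -0.13, 0], [0, -0.18, 0], [0, -0.22, 0], [0, -0.244, 0]]'

```text
t: 17.67
tcp_pos: [0.6511, -0.1143, 0.0983]
orientation: [-1.576, 0.002, 0.142]
wrist_force: [-0.6, 0.6, -2.9]
grip_width: 0.0337
```

servo_tool --fingers '[20, 20, 20, 20, 20, 20, 20, 20]' --delta_pos '[[0, 5, 0], [0, 20, 0], [0, 40, 0], [0, 55, 0], [0, 60, 0], [0, 60, 0], [0, 60, 0], [0, 60, 0]]' --angular '[[0, 0, 0], [0, 0, 0], [0, 0, 0], [0, 0, 0], [0, 0, 0], [0, 0, 0], [0, 0, 0], [0, 0, 0]]'

```text
t: 18.33
tcp_pos: [0.6493, -0.1123, 0.0402]
orientation: [-1.574, 0.0, 0.14]
wrist_force: [-0.6, -0.1, -2.4]
grip_width: 0.0341
```

```bash
python3 - <<'E'
from h import *
plan(.6502,-.1124,.0115,8.1)
im=capture("wrist");cv2.imwrite("pics/w15.png",im[:,:,::-1])
E
```

```text
mm [ 0.9 28.7 -0.1] rad [ 0.003 -0.001 -0.   ]
```

View pics/w15.png

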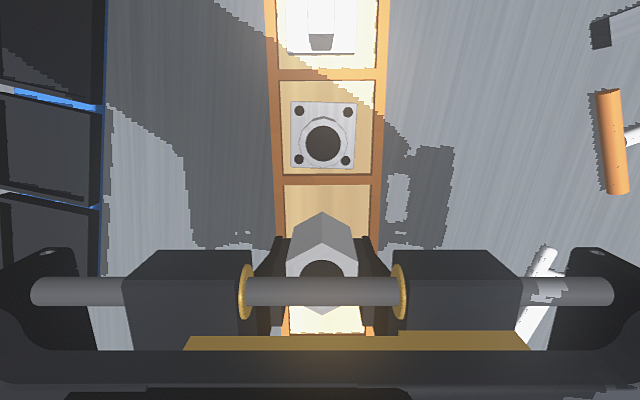

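servo_tool --fingers '[20, 20, 20, 20, 20, 20, 20, 50]' --delta_pos '[[1, 4, 0], [1, 10, 0], [1, 16, 0], [1, 22, 0], [1, 27, 0], [1, 28, 0], [1, 28, 0], [1, 28, 0]]' --angular '[[0.003, 0, 0], [0.003, 0, 0], [0.003, 0, 0], [0.003, 0, 0], [0.003, 0, 0], [0.003, 0, 0], [0.003, 0, 0], [0.003, 0, 0]]'

```text
t: 19.05
tcp_pos: [0.6498, -0.1124, 0.0112]
orientation: [-1.571, 0.001, 0.14]
wrist_force: [0.0, 0.4, -0.0]
grip_width: 0.0363
```

servo_tool --fingers '[60, 60, 60, 60, 60, 60, 60, 60]' --delta_pos '[[0, 0, 0], [0, 0, 0], [0, 0, 0], [0, 0, 0], [0, -10, 0], [0, -30, 0], [0, -60, 0], [0, -85, 0]]' --angular '[[0, 0, 0], [0, 0, 0], [0, 0, 0], [0, 0, 0], [0, 0, 0], [0, 0, 0], [0, 0, 0], [0, 0, 0]]'

```text
t: 19.72
tcp_pos: [0.6498, -0.1126, 0.0982]
orientation: [-1.571, 0.001, 0.14]
wrist_force: [1.0, 0.4, 0.4]
grip_width: 0.0595
```

```bash
python3 - <<'E'
from h import *
im=capture("wrist");cv2.imwrite("pics/w16.png",im[:,:,::-1])
plan(.4815,.044,.11,-5)
E
```

```text
mm [-147.5   -7.5  179.7] rad [0.001 0.227 0.005]
```

View pics/w16.png

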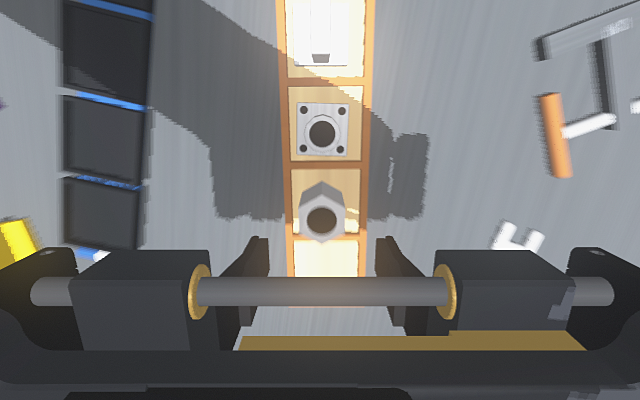

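servo_tool --fingers '[60, 60, 60, 60, 60, 60, 60, 60]' --delta_pos '[[-12, 0, 15], [-32, -3, 39], [-56, -8, 68], [-80, -8, 97], [-105, -8, 127], [-128, -8, 156], [-143, -8, 174], [-147, -8, 180]]' --angular '[[0, 0.02, 0], [0, 0.05, 0], [0, 0.09, 0], [0, 0.13, 0], [0, 0.17, 0], [0, 0.2, 0], [0, 0.22, 0], [0, 0.227, 0]]'

```text
t: 20.43
tcp_pos: [0.4765, 0.0484, 0.1043]
orientation: [-1.568, 0.003, -0.085]
wrist_force: [0.6, 0.0, 0.6]
grip_width: 0.0599
```

servo_tool --fingers '[60, 60, 60, 60, 60, 60, 60, 60]' --delta_pos '[[0, 0, 0], [0, 0, 0], [0, 0, 0], [0, 0, 0], [0, 0, 0], [0, 0, 0], [0, 0, 0], [0, 0, 0]]' --angular '[[0, 0, 0], [0, 0, 0], [0, 0, 0], [0, 0, 0], [0, 0, 0], [0, 0, 0], [0, 0, 0], [0, 0, 0]]'

```text
t: 21.1
tcp_pos: [0.4793, 0.045, 0.1043]
orientation: [-1.572, 0.002, -0.088]
wrist_force: [-0.4, 0.2, -0.2]
grip_width: 0.0603
```

```bash
python3 - <<'E'
from h import *
plan(.4815,.044,.029,-5)
c=camera_info("wrist");print(proj(c,(.4815,.044,.077)))
im=capture("wrist");cv2.imwrite("pics/w17.png",im[:,:,::-1])
E
```

```text
mm [ 2.3 75.3 -0.8] rad [ 0.001 -0.    -0.002]
[324.04510634 227.39952295]
```

View pics/w17.png

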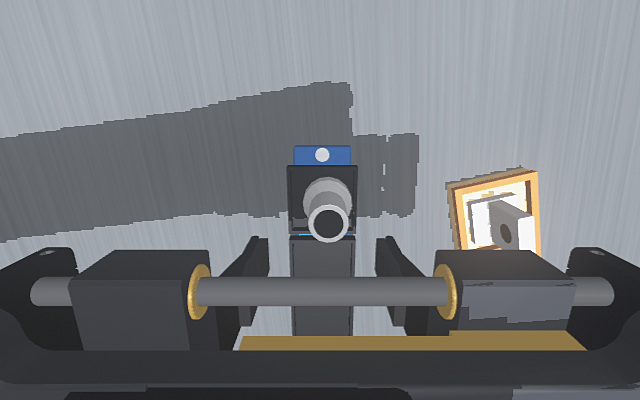

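servo_tool --fingers '[60, 60, 60, 60, 60, 60, 60, 60]' --delta_pos '[[3, 5, 2], [5, 15, 2], [5, 28, 2], [5, 42, 2], [5, 56, 2], [5, 66, 2], [5, 73, 2], [5, 75, 2]]' --angular '[[0, 0, 0], [0, 0, 0], [0, 0, 0], [0, 0, 0], [0, 0, 0], [0, 0, 0], [0, 0, 0], [0, 0, 0]]'

```text
t: 21.82
tcp_pos: [0.4837, 0.0468, 0.0283]
orientation: [-1.572, 0.003, -0.087]
wrist_force: [-0.2, -0.4, -0.9]
grip_width: 0.0606
```

servo_tool --fingers '[15, 15, 15, 15, 15, 15, 15, 15]' --delta_pos '[[0, 0, 0], [0, 0, 0], [0, 0, 0], [0, 0, 0], [0, 0, 0], [0, 0, 0], [0, 0, 0], [0, -5, 0]]' --angular '[[0, 0, 0], [0, 0, 0], [0, 0, 0], [0, 0, 0], [0, 0, 0], [0, 0, 0], [0, 0, 0], [0, 0, 0]]'

```text
t: 22.48
tcp_pos: [0.4836, 0.0469, 0.0339]
orientation: [-1.572, 0.003, -0.087]
wrist_force: [-0.2, 0.7, -2.3]
grip_width: 0.0274
```

```bash
python3 - <<'E'
from h import *
im=capture("wrist");cv2.imwrite("pics/w18.png",im[:,:,::-1])
print(read_state()['tcp_pos'])
plan(.6593,-.1757,.11,8.1)
E
```

```text
[0.48423317 0.0467886  0.03503434]
mm [ 193.7  -75.2 -206.4] rad [ 0.    -0.229 -0.002]
```

View pics/w18.png

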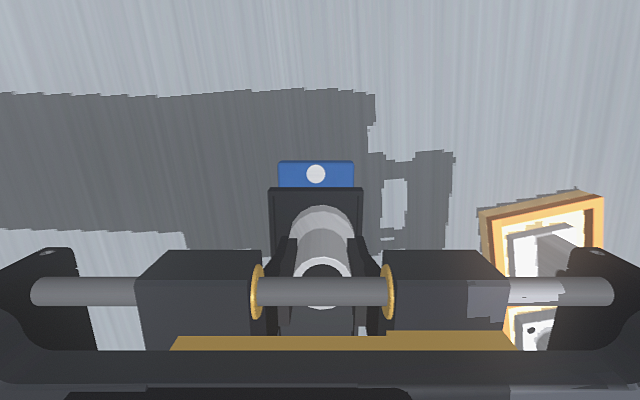

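servo_tool --fingers '[15, 15, 15, 15, 15, 15, 15, 15]' --delta_pos '[[0, -30, 0], [0, -62, 0], [12, -77, -13], [33, -80, -35], [57, -80, -61], [82, -80, -87], [106, -80, -113], [130, -80, -138]]' --angular '[[0, 0, 0], [0, 0, 0], [0, -0.02, 0], [0, -0.05, 0], [0, -0.08, 0], [0, -0.11, 0], [0, -0.14, 0], [0, -0.17, 0]]'

```text
t: 23.2
tcp_pos: [0.6026, -0.1029, 0.1138]
orientation: [-1.571, 0.002, 0.085]
wrist_force: [0.0, -0.3, -1.2]
grip_width: 0.0277
```

```bash
python3 - <<'E'
from h import *
print(read_state()['tcp_pos'])
plan(.6593,-.1757,.11,8.1)
E
```

```text
[ 0.60260179 -0.10292802  0.11380738]
mm [ 50.3   3.7 -77.3] rad [-0.    -0.056 -0.002]
```

servo_tool --fingers '[15, 15, 15, 15, 15, 15, 15, 15]' --delta_pos '[[15, 0, -24], [30, 0, -47], [44, 0, -67], [50, 0, -77], [50, 10, -77], [50, 30, -77], [50, 48, -77], [50, 55, -77]]' --angular '[[0, -0.02, 0], [0, -0.04, 0], [0, -0.056, 0], [0, -0.056, 0], [0, -0.056, 0], [0, -0.056, 0], [0, -0.056, 0], [0, -0.056, 0]]'

```text
t: 23.87
tcp_pos: [0.6561, -0.1725, 0.0557]
orientation: [-1.569, 0.006, 0.14]
wrist_force: [-0.5, 1.2, -2.1]
grip_width: 0.0274
```

```bash
python3 - <<'E'
from h import *
plan(.6593,-.1757,.0275,8.1)
im=capture("wrist");cv2.imwrite("pics/w19.png",im[:,:,::-1])
E
```

```text
mm [ 2.9 28.2 -3.6] rad [-0.002 -0.002 -0.006]
```

View pics/w19.png

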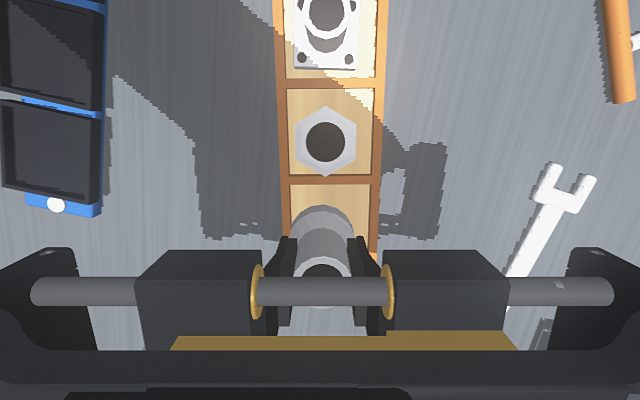

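servo_tool --fingers '[15, 15, 15, 15, 15, 15, 15, 50]' --delta_pos '[[3, 2, -3], [3, 8, -3], [3, 14, -3], [3, 20, -3], [3, 25, -3], [3, 27, -3], [3, 27, -3], [3, 27, -3]]' --angular '[[0, 0, -0.006], [0, 0, -0.006], [0, 0, -0.006], [0, 0, -0.006], [0, 0, -0.006], [0, 0, -0.006], [0, 0, -0.006], [0, 0, -0.006]]'

```text
t: 24.58
tcp_pos: [0.6615, -0.177, 0.0323]
orientation: [-1.571, -0.005, 0.139]
wrist_force: [1.1, 0.4, -0.3]
grip_width: 0.0297
```

servo_tool --fingers '[60, 60, 60, 60, 60, 60, 60, 60]' --delta_pos '[[0, 0, 0], [0, 0, 0], [0, 0, 0], [0, 0, 0], [0, -10, 0], [0, -30, 0], [0, -60, 0], [0, -90, 0]]' --angular '[[0, 0, 0], [0, 0, 0], [0, 0, 0], [0, 0, 0], [0, 0, 0], [0, 0, 0], [0, 0, 0], [0, 0, 0]]'

```text
t: 25.25
tcp_pos: [0.6604, -0.177, 0.1234]
orientation: [-1.571, -0.003, 0.139]
wrist_force: [-0.0, 0.8, 0.2]
grip_width: 0.06
```

servo_tool --fingers '[60, 60, 60, 60, 60, 60, 60, 60]' --delta_pos '[[0, -20, -10], [-10, -40, -30], [-30, -60, -60], [-50, -80, -90], [-70, -90, -120], [-90, -90, -145], [-95, -90, -155], [-95, -90, -155]]' --angular '[[0, 0, 0], [0, 0, 0], [0, 0, 0], [0, 0, 0], [0, 0, 0], [0, 0, 0], [0, 0, 0], [0, 0, 0]]'

```text
t: 25.92
tcp_pos: [0.5851, -0.3483, 0.2132]
orientation: [-1.573, -0.005, 0.132]
wrist_force: [-0.1, -0.9, 1.3]
grip_width: 0.06
```

```bash
python3 - <<'E'
from h import *
for n in ["top","side","wrist"]:
    im=capture(n);cv2.imwrite(f"pics/{n}20.png",im[:,:,::-1])
im=cv2.imread("pics/side20.png")[120:240,225:375]
cv2.imwrite("pics/side20c.png",cv2.resize(im,None,fx=5,fy=5,interpolation=cv2.INTER_CUBIC))
E
```

```text
(no output)
```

View pics/top20.png

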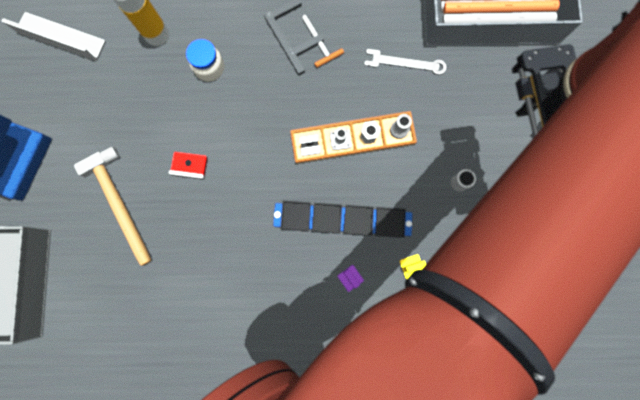

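View pics/side20c.png

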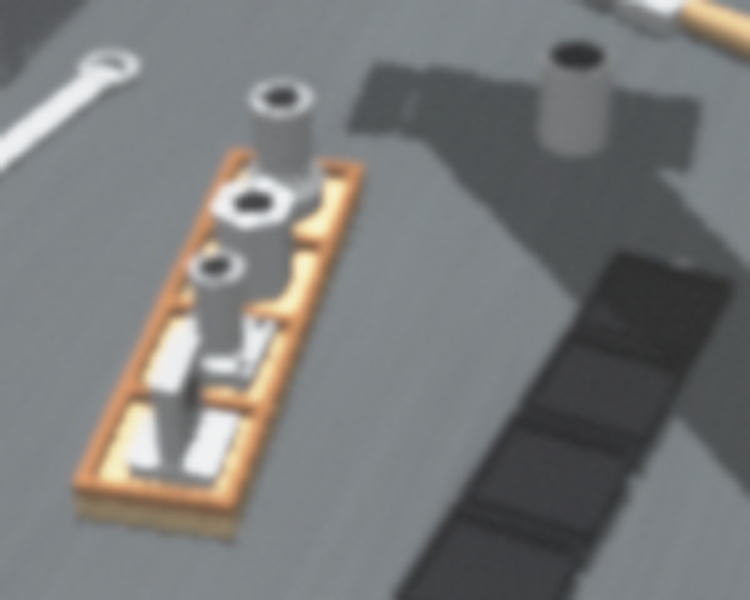

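```bash
python3 - <<'E'
from h import *
a=cv2.imread("pics/top20.png")[100:170,285:425]
cv2.imwrite("pics/t20c.png",cv2.resize(a,None,fx=5.7,fy=5.7,interpolation=cv2.INTER_CUBIC))
c=camera_info("top")
X=[(.6321,.0143,.066),(.6412,-.049,.066),(.6502,-.1124,.058),(.6593,-.1757,.074),(.6593,-.1757,.012)]
for x in X: print(x,((proj(c,x)-[285,100]+.5)*5.7-.5).round(),((proj(camera_info('side'),x)-[225,120]+.5)*5-.5).round())
E
```

```text
(0.6321, 0.0143, 0.066) [135. 213.] [173. 356.]
(0.6412, -0.049, 0.066) [312. 185.] [214. 267.]
(0.6502, -0.1124, 0.058) [486. 164.] [252. 201.]
(0.6593, -0.1757, 0.074) [668. 123.] [284. 101.]
(0.6593, -0.1757, 0.012) [640. 175.] [288. 205.]
```

View pics/t20c.png

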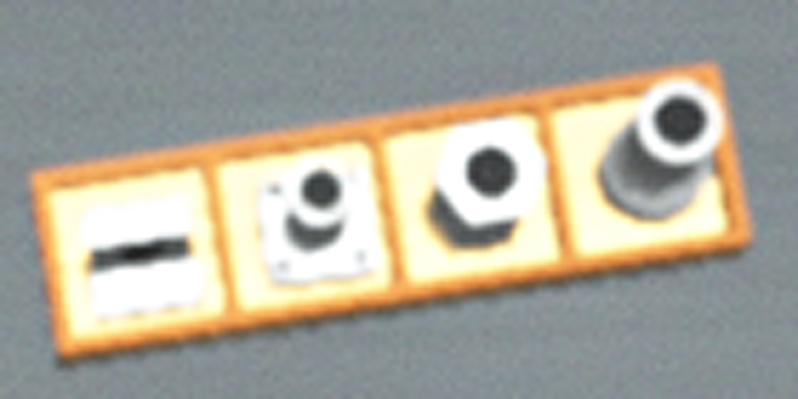

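```bash
python3 - <<'E'
from h import *
im=cv2.imread("pics/side20.png")[125:185,265:305]
cv2.imwrite("pics/side20e.png",cv2.resize(im,None,fx=10,fy=10,interpolation=cv2.INTER_CUBIC))
E
```

```text
(no output)
```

View pics/side20e.png

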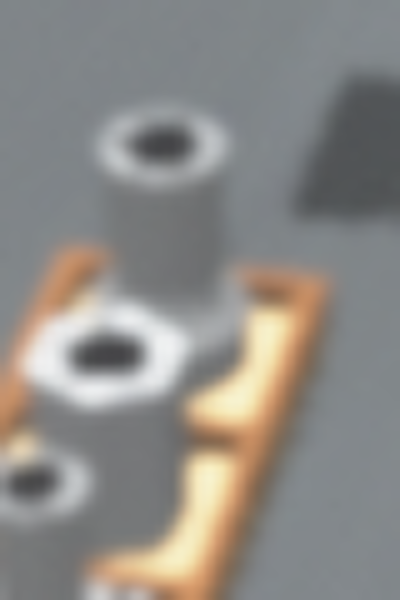

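View pics/wrist20.png

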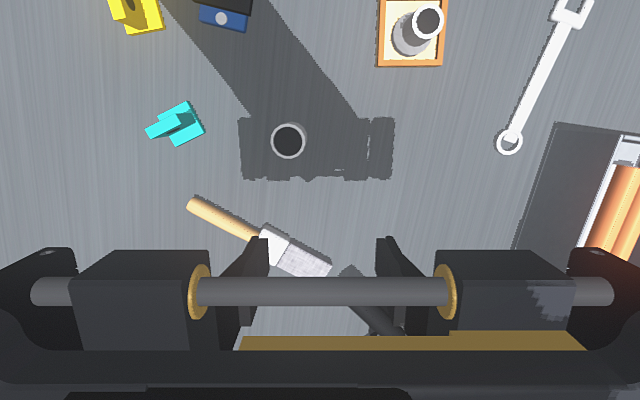

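```bash
python3 - <<'E'
from h import *
plan(.65,-.27,.17,8)
E
```

```text
mm [70.5 42.1 63.1] rad [-0.001  0.001  0.005]
```

servo_tool --fingers '[60, 60, 60, 60, 60, 60, 60, 60]' --delta_pos '[[15, 8, 12], [35, 18, 30], [55, 30, 48], [68, 40, 60], [70, 42, 63], [70, 42, 63], [70, 42, 63], [70, 42, 63]]' --angular '[[0, 0, 0], [0, 0, 0], [0, 0, 0], [0, 0, 0], [0, 0, 0], [0, 0, 0], [0, 0, 0], [0, 0, 0]]'

```text
t: 26.73
tcp_pos: [0.648, -0.2733, 0.1708]
orientation: [-1.572, -0.005, 0.137]
wrist_force: [0.2, 0.3, -0.4]
grip_width: 0.06
```

```bash
python3 - <<'E'
from h import *
c=camera_info("wrist")
im=capture("wrist")[:,:,::-1].copy();cv2.imwrite("pics/w21.png",im)
t=np.linspace(0,2*np.pi,200)
tc=np.array([.6457,-.0807]);yd=np.array([-np.sin(np.radians(8.1)),np.cos(np.radians(8.1))])
big=cv2.resize(im,None,fx=3,fy=3,interpolation=cv2.INTER_CUBIC)
def draw(P,col): cv2.polylines(big,[np.round((proj(c,P)+.5)*3-.5).astype(int)],True,col,1)
x,y=.661,-.180
for r,z,col in [(.0145,.074,(0,0,255)),(.021,.026,(0,255,0)),(.021,.012,(255,0,0))]:
    draw(np.c_[x+r*np.cos(t),y+r*np.sin(t),0*t+z],col)
for s in (-.131,.131): pass
xd=np.array([yd[1],-yd[0]])
draw(np.array([[*(tc+a*xd+b*yd),.02] for a,b in [(-.035,-.131),(.035,-.131),(.035,.131),(-.035,.131)]]),(255,0,255))
p=proj(c,(x,y,.03));u,v=int(p[0]*3),int(p[1]*3);print(p)
v0=max(0,v-280);u0=max(0,u-380);cv2.imwrite("pics/w21c.png",big[v0:v0+560,u0:u0+760])
E
```

```text
[346.63843784  95.86224393]
```

View pics/w21c.png

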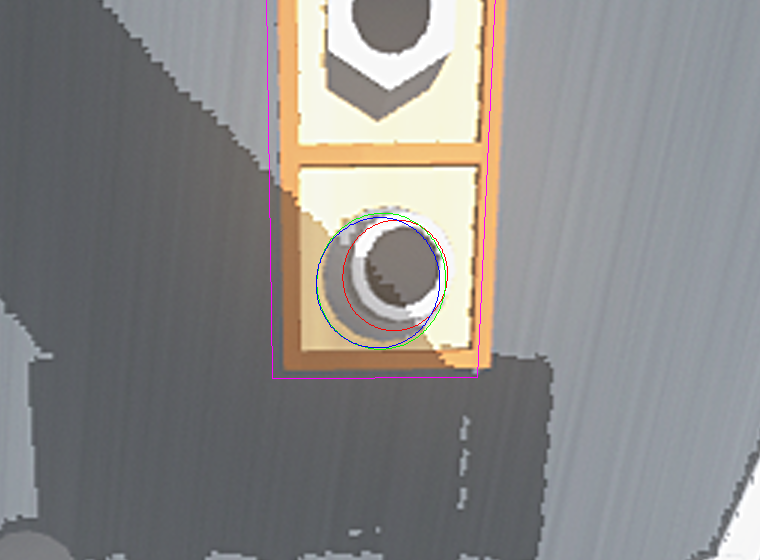

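View pics/w21.png

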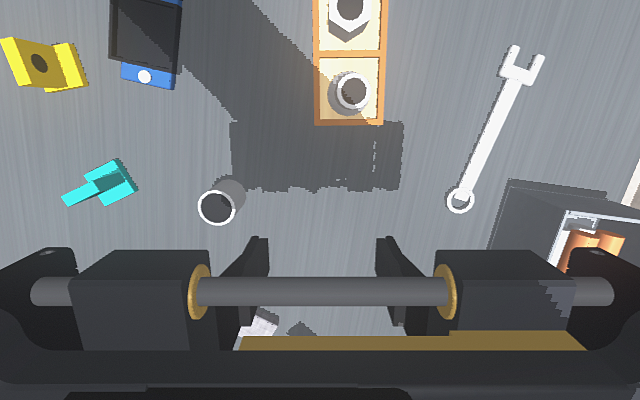

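```bash
python3 -c "
from cell import *
s=read_state();print(s['t'],s['wrist_force'],s['grip_width']);job_done()"
```

```text
26.7833 [ 0.11577136 -0.58010986  0.34789683] 0.059840219040259324
the job is handed in; nothing more can be done
```

I moved all four fittings into the tray in reverse order and handed the job in at 26.8 s. The feed row, left to right, was reducer, hexnut, flange, lug. The tray now reads lug, flange, hexnut, reducer.

**Last checks:**
- **Fittings:** the top, side and wrist pictures show each one upright in its own pocket. By eye, the lug, flange and hexnut look well centred.
- **Reducer:** it sits about 4 mm further right than planned, inside the 14 mm tolerance. Comparing its top ring with its foot puts its tilt under about 1.5 degrees.
- **Spare stub:** it shows at the same pixel as at the start, to within 1 px.
- **Gripper:** it is open and clear of everything.

**What went wrong or disagreed:**
- **Fingertip height:** the fingertips were about 18 mm above the reported tool position, not 19 mm below it as stated. The first try on the lug therefore closed in the air just above its plate, touching nothing. I measured the offset with two cameras and used it for all four grasps.
- **Reducer release:** I released it about 4 mm above the commanded height, for a reason I did not find. The later pictures show it standing in its pocket.
- **Camera calibration:** in the final wrist picture, the outlines I projected were about 4 mm off. Tray and reducer shifted nearly alike, so I judged the reducer's position relative to the tray.

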